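Power down the repair bench's switch box

ROBOT

A 7-joint arm with a two-finger parallel gripper is mounted at the origin on the work surface. World frame = base frame: x ahead of the robot, y to its left, z up, the work surface at z = 0. Lengths are in mm, angles in rad, forces in N, time in s.
With the tool pointing down it reaches from about 425 to 950 mm from the base axis. Payload 4.7 kg.
Tool frame: the origin (TCP) lies at the very end of the fingers, on their centre line; the grasp point (between the pads) lies ctrl.grip_depth behind it (ctrl.grip_depth is the distance from the TCP to the grasp point, in mm); z points along the fingers, y is the line along which they close (so a half turn about z gives the same grasp; the last joint's range is limited). The gripper opens to 85 mm and grips with 20 to 120 N. Pads are 22 mm wide; open, the fingers measure 114 mm over their backs; the gripper's body (76 mm by 85 mm) begins 54 mm behind the grasp point. The pads swing forward as they close: fully open they stand 13 mm farther back than shut.
Start: joints at [-0.029, 0.469, -0.049, 1.532, 0.024, 1.141, -0.082], TCP at [675.017, 0.046, 231.335] pointing down, gripper open.
Joint ranges: [-2.59, 2.59], [-0.33, 1.99], [-1.39, 1.29], [0.1, 2.45], [-1.04, 4.18], [0.21, 1.99], [-2.66, 2.66]. Speed limits (rad/s): [2.57, 2.57, 3.14, 3.14, 3.14, 3.14, 3.14].

INTERFACE

Orientations are given as a unit quaternion [w, x, y, z].
In Python, from bench import read_state, vision, ctrl gives the robot as it stands. The module is installed in compiled form; this text tells all that it offers.
- The arm moves only by the shell command python3 -m pendant 'ROWS' [FORCE]. ROWS is a JSON object of lists of equal length, an entry for each row: "delta_rot": the turn, a rotation vector about the tool's x, y, z in units of 45 degrees (1.0 is 45 degrees), a list of three; "linear": the shift along the tool's x, y, z in units of 50 cm (1.0 is 50 cm), a list of three; "gripper": the gripper's target within -1 to 1 (fully open at 1, half-way at 0, shut at -1). In form: {"delta_rot": [[wx, wy, wz], ...], "linear": [[dx, dy, dz], ...], "gripper": [gripper, ...]}. A call has exactly 5 rows; each row shifts and turns the commanded pose from where the row before left it, along the tool's axes as they then stand; what a row does not reach is not made up. A row lasts 1/10 s, in which the tool goes at most 50 mm and 8.59 degrees, less where a joint would pass 70% of its speed; a pose out of reach is approached as far as the arm can. A call with a number of a shift or a turn outside -1 to 1 is refused whole. A call with a gripper value outside its range is refused whole. The fingers move at their own pace and stop on an object; FORCE is the grip in N (left out, the last holds). Time passes only in rows, so rows that do not move let the fingers close, or fill a call up. It gives the time, the measured TCP pose, the force, the opening and the grip force at its end, in the units of the state.
- read_state(): the state, without advancing time (a new reading comes with each control period).
- vision.get_image(name): name is "scene" or "side" or "wrist"; returns a dict with "image" (384x512x3 uint8, red, green, blue), "fx", "fy", "cx", "cy" (pixels), "k1" (the pictures are not rectified: a ray, as slopes to the right and down, at radius r is drawn at 1 + k1 r^2 times it, then the intrinsics apply), "camera_from_world" (4x4, takes a point from world to camera coordinates); the wrist camera has in their place "mount" (4x4, takes a point from camera to tool coordinates, whose origin is the TCP and whose axes are the flange's). Camera axes: x right, y down, z forward; pixel columns grow to the right and rows downward; lengths in mm; the calibration is good to about 2 mm. A picture is of the moment at which its call begins: read the wrist's pose just before it. There is no depth.
- ctrl.close_job(): hands the job in; it is judged then, once.
Trained networks look in the newest picture that a camera, given by its name, has taken for a name from the list of things; names that differ only in an ending like _2 or _b are one class to them, and where a whole thing is asked for, a point or a joint stands for the part that bears it (a point fixed in the world has none). Each returns a list of dicts, best first, with "score" (0 to 1); they miss things now and then, are a little off and sometimes report something else, mostly with a low value. They report only what shows in the picture. A call takes as long as a camera call. They do not tell look-alikes from the thing itself.
- vision.recognise(camera, target): "uv" ([column, row] in pixels, amid what is visible of it).
- vision.regions_of(camera, target): "mask" (384x512 bool, what is visible of it) and "uv" ([column, row] in pixels, amid what is visible of it).
- vision.pinpoint(camera, target): "uv" ([column, row] in pixels: a listed point, or the origin of a listed thing).
The state is a dict: "time": time; "joint_pos": joint angles; "joint_velocities": joint speeds; "tau": joint torques, N m; "tcp_pos": TCP position; "tcp_rot": TCP orientation; "force": force on the tool from outside, world axes, zero at the start; "ft_torque": the same for the moment, N m; "finger_gap": opening from 0.0 (shut) to 1.0 (fully open); "gripper_force": force on a finger pad.
Only numpy, scipy, OpenCV 4.12 (cv2) and the standard library are available. Lean on these libraries where they do the work, as an engineer would, in place of code of your own. Each camera call takes 0.05 s, during which the arm holds its last target. There are 200 camera calls.

TASK

Switch off all three toggles of the longer switch box (the one with three toggles) by sweeping a finger along its row in one drag, starting at the end with the black mains inlet and pushing each toggle over towards the end with the pilot lamp, without lifting the hand away before the last one is off. Leave the shorter box with two toggles, which feeds the test equipment, untouched.

Things in the scene. Friction and masses are not known exactly. Their poses are not given: they have to be found in the camera images.
- toggle_a: First of three identical steel toggles in a row on the longer light-grey box (240 x 70 x 45 mm, fixed): the one by the black mains inlet (36 x 22 mm, 9 mm high, on top at one end). Toggles 60 mm apart on its centre line, outer ones 60 mm from its ends. Origin: the hinge, on the box top, 45 mm over the bench; z up along the stem. Tips along the row only and stays where left; 1 N at the bar moves it.
- toggle_b: Middle toggle. Each toggle is a 9 mm stem with a cross-bar (12 mm thick, 24 mm wide across the row), bar centre 40 mm from the hinge, so it stands about 45 mm over the box. On: leaning up to 14 deg towards the inlet end. Off: more than 32 deg from vertical towards the lamp end. Its stop is at 66 deg, where its highest point is 23 mm over the box.
- toggle_c: Last toggle, at the end with the small flat amber pilot lamp (3 mm high), built like the others. The line from toggle_a's origin to this one's gives the row and the direction of the drag.
- test_box: The shorter light-grey switch box, 150 x 70 mm, 45 mm high, fixed to the bench beside the longer one, with two toggles of the same kind 60 mm apart (91 mm high over the bench). Origin: centre of its underside; y along its row. Not to be touched.
There are look-alikes about, which are no part of the job. Leave any brown look-alike of the part that bears toggle_a alone.

How it is judged:
By the outcome, as a careful person would: the job done as asked, in the order asked, and still so for the second after the job is handed in, with the robot touching nothing.
It also fails if it takes over 29 s, if anything falls off the work surface, if the arm or the gripper's body presses on something with over 40 N, if the wrist force passes 120 N, or if a joint passes its speed limit or range.

## Working session

There is one attempt and no reset: what is moved stays moved. The work goes in short steps, Python scripts to look and compute and a shell command to move; the robot and the scene stay as the last step left them, time stands still between calls to the robot, and variables do not carry over. Pictures are saved under pics/ and viewed, at most 10 in all, crops included, and the job is handed in when it is done.

```bash
mkdir -p pics; cat > h.py <<'E'
import numpy as np, cv2
from bench import read_state, vision, ctrl
from scipy.spatial.transform import Rotation as R
def ray(im,uv):
    K=np.array([[im["fx"],0,im["cx"]],[0,im["fy"],im["cy"]],[0,0,1.]])
    n=cv2.undistortPoints(np.array([[uv]],float),K,np.array([im["k1"],0,0,0.]))[0,0]
    T=np.linalg.inv(im["camera_from_world"])
    return T[:3,3],T[:3,:3]@np.array([n[0],n[1],1])
def at_z(im,uv,z):
    o,d=ray(im,uv); return o+d*(z-o[2])/d[2]
E
python3 - <<'E'
from h import *
st=read_state(); print(st["time"],st["tcp_rot"],st["finger_gap"],ctrl.grip_depth)
ims=[]
for c in ("scene","side"):
    im=vision.get_image(c); ims.append(im["image"])
    for t,z in (("toggle_a",45),("test_box",0)):
        for f in ("recognise","pinpoint"):
            for d in getattr(vision,f)(c,t)[:8]:
                print(c,t,f,round(d["score"],2),np.round(d["uv"],1),np.round(at_z(im,d["uv"],z),1))
    cv2.imwrite(f"pics/{c}.png",cv2.resize(im["image"][:,:,::-1],(800,600)))
print(read_state()["time"])
E
```

```text
0.0 [-6.73743229e-04  7.07096354e-01  7.07116528e-01 -7.12662862e-04] 1.0000712697006662 18.700000000000003
scene toggle_a recognise 0.6 [ 88.7 188.2] [ 209.  -552.4   45. ]
scene toggle_a recognise 0.59 [133.4 182.3] [ 231.  -426.7   45. ]
scene toggle_a recognise 0.54 [226.1 214.3] [ 464.6 -220.4   45. ]
scene toggle_a recognise 0.37 [242.8 208.5] [ 459.9 -171.    45. ]
scene toggle_a pinpoint 0.54 [140.1 190.3] [ 276.  -414.9   45. ]
scene toggle_a pinpoint 0.53 [246.5 216.9] [ 494.6 -174.    45. ]
scene toggle_a pinpoint 0.51 [228.2 222.7] [ 497.1 -226.    45. ]
scene toggle_a pinpoint 0.44 [115.5 189.2] [ 243.7 -480.1   45. ]
scene toggle_a pinpoint 0.43 [ 93.1 196.4] [ 252.3 -543.8   45. ]
scene toggle_a pinpoint 0.39 [269.5 214.9] [ 510.5 -114.7   45. ]
scene test_box recognise 0.82 [361.5 203.9] [525.8 174.1   0. ]
scene test_box recognise 0.39 [225.4 213.6] [ 414.3 -207.     0. ]
scene test_box pinpoint 0.98 [363.6 204.7] [531.2 177.8   0. ]
side toggle_a recognise 0.45 [252.2 323.4] [ 272.3 -410.7   45. ]
side toggle_a recognise 0.41 [263.9 359. ] [ 259.9 -479.9   45. ]
side toggle_a pinpoint 0.56 [250.3 328.9] [ 264.4 -418.9   45. ]
side toggle_a pinpoint 0.55 [263.1 363.6] [ 254.9 -486.4   45. ]
side toggle_a pinpoint 0.53 [284.4 186.5] [ 505.3 -120.8   45. ]
side toggle_a pinpoint 0.48 [296.9 200.6] [ 507.  -176.6   45. ]
side toggle_a pinpoint 0.38 [302.4 221.5] [ 483.7 -239.1   45. ]
side test_box recognise 0.87 [244.7 127.3] [555.1 203.4   0. ]
side test_box pinpoint 0.74 [243.  132.3] [539.5 183.    0. ]
0.5
```

View pics/scene.png

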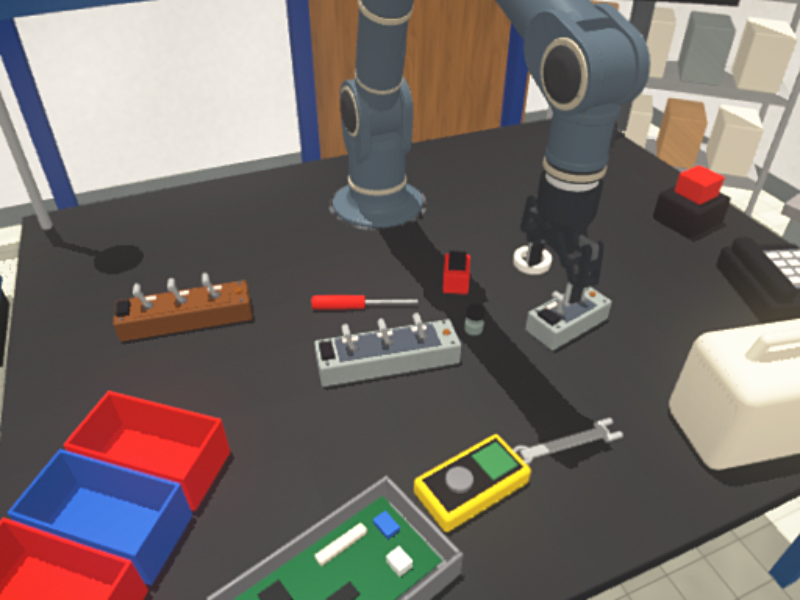

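View pics/side.png

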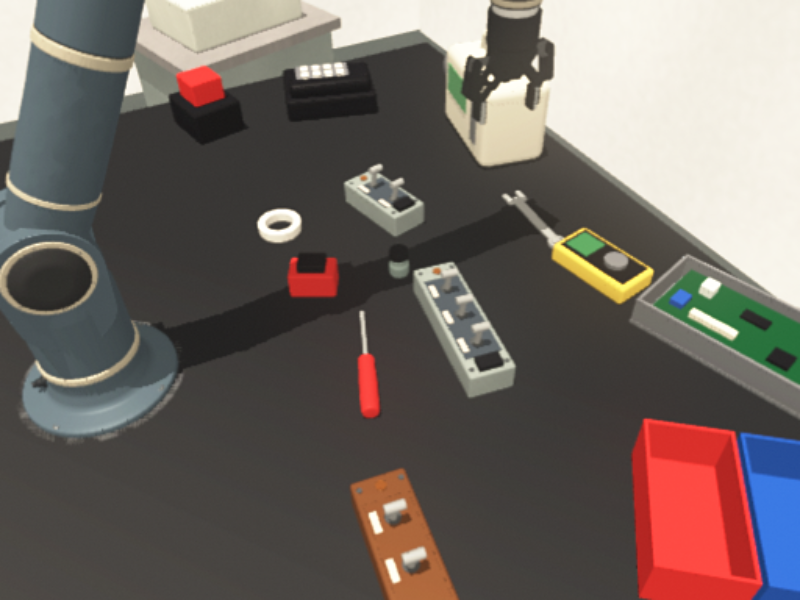

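The scene view shows the long grey box at about (388,350) of 800x600, with the inlet at left (327,350) and the lamp at right (446,331). The brown look-alike is far left, and the test box is at (568,318). In the side view the long box's inlet is nearest the camera (490,360) and its lamp at the far end (440,268). Next I triangulate.

```bash
python3 - <<'E'
from h import *
from scipy.optimize import least_squares
det={}; ims={}
for c in ("scene","side"):
    im=ims[c]=vision.get_image(c); det[c]=[]
    for d in vision.pinpoint(c,"toggle_a"):
        p=at_z(im,d["uv"],45)
        if 420<p[0]<600 and -300<p[1]<-60: det[c].append(p); print(c,round(d["score"],2),np.round(d["uv"],1),np.round(p,1))
# fit x,y,yaw of middle toggle, row +y-ish; robust
P=np.array([p[:2] for v in det.values() for p in v])
def f(q):
    m=q[:2]+60*np.outer([-1,0,1],[np.sin(q[2]),np.cos(q[2])])
    d=np.linalg.norm(P[:,None]-m,axis=2); return d.min(1)
r=least_squares(f,[500,-175,.1],loss="soft_l1",f_scale=4)
print(r.x,f(r.x))
# grey box top corners overlay
q=r.x;u=np.array([np.sin(q[2]),np.cos(q[2])]);v=np.array([u[1],-u[0]])
out=[]
for c,im in ims.items():
    K=np.array([[im["fx"],0,im["cx"]],[0,im["fy"],im["cy"]],[0,0,1.]]);T=im["camera_from_world"]
    pr=lambda X:cv2.projectPoints(np.array(X,float),cv2.Rodrigues(T[:3,:3])[0],T[:3,3],K,np.array([im["k1"],0,0,0.]))[0][:,0]
    cn=pr([[*(q[:2]+a*120*u+b*35*v),45] for a,b in ((1,1),(1,-1),(-1,-1),(-1,1))])
    hs=pr([[*(q[:2]+a*60*u),45] for a in (-1,0,1)])
    s=4; ctr=hs[1]; x0,y0=int(ctr[0]-65),int(ctr[1]-65)
    g=cv2.resize(im["image"][y0:y0+130,x0:x0+98,::-1] if 0 else im["image"][y0:y0+130,x0:x0+130,::-1],None,fx=3,fy=3)
    cv2.polylines(g,[((cn-[x0,y0])*3).astype(int)],True,(0,255,0),1)
    for h in hs: cv2.circle(g,tuple(((h-[x0,y0])*3).astype(int)),3,(0,0,255),1)
    out.append(g)
cv2.imwrite("pics/ov.png",np.hstack(out)); print(read_state()["time"])
E
```

```text
scene 0.54 [226.3 220.2] [ 486.3 -227.4   45. ]
scene 0.49 [244.6 215.7] [ 488.4 -176.9   45. ]
scene 0.48 [270.1 215. ] [ 511.5 -113.4   45. ]
side 0.57 [294.5 203.5] [ 497.2 -182.2   45. ]
side 0.55 [286.2 184.5] [ 512.7 -116.7   45. ]
side 0.46 [304.3 216.6] [ 495.3 -228.4   45. ]
[ 4.99417593e+02 -1.74152251e+02  1.98900680e-01] [ 5.70034682 11.40116895  1.91783439  8.33238213  1.94233298  8.99160679]
0.7
```

View pics/ov.png

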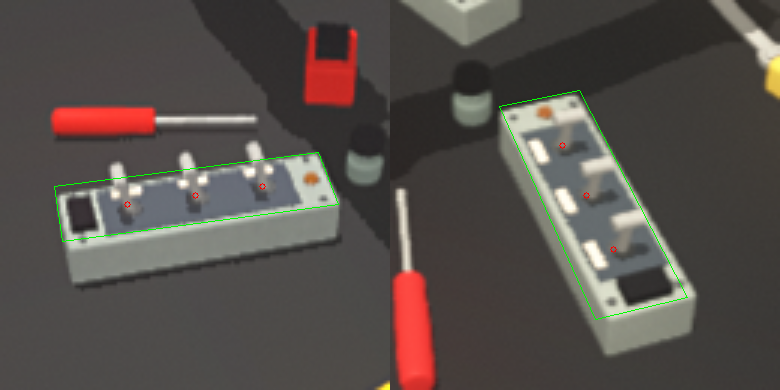

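The overlay shows the fit a few mm off: the outline sits about 3 px left of the inlet end in the scene crop and of the near end in the side crop. I refit to the corners I can see.

```bash
python3 - <<'E'
from h import *
from scipy.optimize import least_squares
q0=np.array([499.417593,-174.152251,.19890068])
C={"scene":[(338,203),(320,157),(57,190),(66,243)],"side":[(580,95),(502,109),(608,317),(693,293)]}
fs=[]
def cor(q,z=45):
    u=np.array([np.sin(q[2]),np.cos(q[2])]);v=np.array([u[1],-u[0]])
    # order: (+u,+v),(+u,-v),(-u,-v),(-u,+v)
    return np.array([[*(q[:2]+a*120*u+b*35*v),z] for a,b in ((1,1),(1,-1),(-1,-1),(-1,1))])
for k,c in enumerate(C):
    im=vision.get_image(c)
    K=np.array([[im["fx"],0,im["cx"]],[0,im["fy"],im["cy"]],[0,0,1.]]);T=im["camera_from_world"]
    pr=lambda X,K=K,T=T,k1=im["k1"]:cv2.projectPoints(np.array(X,float),cv2.Rodrigues(T[:3,:3])[0],T[:3,3],K,np.array([k1,0,0,0.]))[0][:,0]
    h=pr([[*q0[:2],45]])[0]; o=np.array([int(h[0]-65),int(h[1]-65)])
    uv=(np.array(C[c],float)-[390*k,0]+.5)/3-.5+o
    fs.append((pr,uv))
for sel in (fs,fs[:1],fs[1:]):
    g=lambda q:np.concatenate([(p(cor(q))-uv).ravel() for p,uv in sel])
    r=least_squares(g,q0,loss="soft_l1"); print(np.round(r.x,3),np.round(g(r.x),1))
    if sel is fs:
        q=r.x;u=np.array([np.sin(q[2]),np.cos(q[2])])
        for s in (-105,-60,0,60,110): print(s,np.round(q[:2]+s*u,1))
print(read_state()["time"])
E
```

```text
[ 5.02221e+02 -1.73863e+02  1.79000e-01] [ 1.1  0.8 -0.3 -1.2 -0.2  0.3 -0.2  1.3 -0.  -1.4 -0.3 -0.4 -1.5  0.5
  0.5  0.9]
-105 [ 483.5 -277.2]
-60 [ 491.5 -232.9]
0 [ 502.2 -173.9]
60 [ 512.9 -114.8]
110 [521.8 -65.6]
[ 5.00505e+02 -1.73438e+02  1.89000e-01] [ 0.9  0.7 -0.1 -1.3 -0.2 -0.5 -0.4  0.4]
[ 5.03243e+02 -1.73989e+02  1.71000e-01] [-0.1 -1.5 -0.3 -0.4 -0.6  0.3  1.3  0.5]
0.8
```

```bash
python3 -m pendant '{"delta_rot":[[0,0,0],[0,0,0],[0,0,0],[0,0,0],[0,0,0]],"linear":[[-0.04,-0.028,0],[-0.079,-0.055,0],[-0.079,-0.055,0],[-0.079,-0.055,0],[-0.079,-0.055,0]],"gripper":[-1,-1,-1,-1,-1]}' 30
```

```text
time: 1.3
tcp_pos: [549.8, -179.4, 231.5]
tcp_rot: [0.0, 0.707, 0.707, 0.0]
force: [1.0, -1.1, 0.2]
finger_gap: 0.145
gripper_force: 0.0
```

```bash
python3 -m pendant '{"delta_rot":[[0,0,0],[0,0,0],[0,0,0],[0,0,0.114],[0,0,0.114]],"linear":[[-0.07,-0.05,0],[-0.07,-0.05,0],[-0.058,-0.035,0],[0,0,0],[0,0,0]],"gripper":[-1,-1,-1,-1,-1]}'; python3 - <<'E'
from h import *
st=read_state(); im=vision.get_image("wrist"); q=np.roll(st["tcp_rot"],-1)
cv2.imwrite("pics/w1.png",im["image"][:,:,::-1]); 
s=vision.get_image("scene"); cv2.imwrite("pics/s1.png",cv2.resize(s["image"][130:290,130:330,::-1],None,fx=3,fy=3))
Rm=R.from_quat(q).as_matrix(); print(np.round(Rm,3),st["time"],st["tcp_pos"],st["finger_gap"])
T=np.eye(4);T[:3,:3]=Rm;T[:3,3]=st["tcp_pos"]
im["camera_from_world"]=np.linalg.inv(T@im["mount"])
for d in vision.pinpoint("wrist","toggle_a"): print(round(d["score"],2),np.round(d["uv"],1),np.round(at_z(im,d["uv"],45),1))
E
```

```text
time: 1.8
tcp_pos: [482.5, -278.6, 231.6]
tcp_rot: [0.0, 0.77, 0.638, 0.0]
force: [-0.3, 0.5, -0.1]
finger_gap: -0.001
gripper_force: 0.0
[[ 0.185  0.983  0.   ]
 [ 0.983 -0.185 -0.   ]
 [-0.     0.001 -1.   ]] 1.8 [ 482.52088034 -278.58926764  231.58705641] -0.0012704333605559406
0.86 [247.1  48.3] [ 502.4 -170.5   45. ]
0.85 [ 98.  306.2] [ 269.4 -421.4   45. ]
0.76 [251.3 116.5] [ 494.8 -233.    45. ]
```

View pics/w1.png

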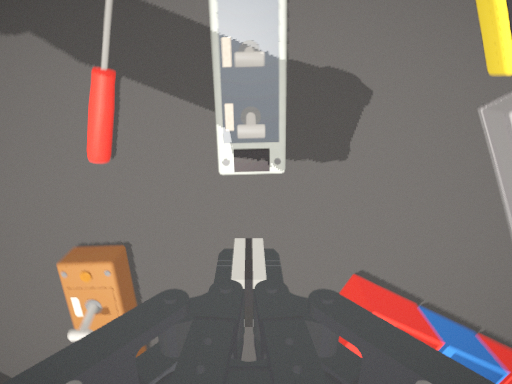

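The wrist view shows the row aligned with the tool. The inlet is at (252,160), toggle_a at (251,118) and toggle_b at (248,50), which agrees with the fit. Descending now.

```bash
python3 -m pendant '{"delta_rot":[[0,0,0],[0,0,0],[0,0,0],[0,0,0],[0,0,0]],"linear":[[0,0,0.07],[0,0,0.085],[0,0,0.08],[0,0,0.06],[0,0,0.02]],"gripper":[-1,-1,-1,-1,-1]}'
```

```text
time: 2.45
tcp_pos: [481.8, -275.5, 70.7]
tcp_rot: [-0.003, 0.767, 0.642, -0.001]
force: [0.5, 0.3, 0.4]
finger_gap: -0.002
gripper_force: 0.0
```

```bash
python3 -m pendant '{"delta_rot":[[0,0,0],[0,0,0],[0,0,0],[0,0,0],[0,0,0]],"linear":[[0,0,0],[0,0,0],[0.02,0,0],[0.03,0,0],[0.03,0,0]],"gripper":[-1,-1,-1,-1,-1]}'
```

```text
time: 2.95
tcp_pos: [491.5, -236.7, 74.9]
tcp_rot: [0.001, 0.767, 0.641, 0.001]
force: [-0.2, -1.1, -0.6]
finger_gap: 0.001
gripper_force: 0.8
```

```bash
python3 -m pendant '{"delta_rot":[[0,0,0],[0,0,0],[0,0,0],[0,0,0],[0,0,0]],"linear":[[0.034,0,0],[0.034,0,0],[0.034,0,0],[0.034,0,0],[0.034,0,0]],"gripper":[-1,-1,-1,-1,-1]}'; python3 -m pendant '{"delta_rot":[[0,0,0],[0,0,0],[0,0,0],[0,0,0],[0,0,0]],"linear":[[0.034,0,0],[0.034,0,0],[0.034,0,0],[0.034,0,0],[0.024,0,0]],"gripper":[-1,-1,-1,-1,-1]}'; python3 - <<'E'
from h import *
ims=[]
for c,(x,y) in (("scene",(180,155)),("side",(230,130))):
    ims.append(cv2.resize(vision.get_image(c)["image"][y:y+130,x:x+130,::-1],None,fx=3,fy=3))
cv2.imwrite("pics/after.png",np.hstack(ims)); print(read_state()["tcp_pos"])
E
```

```text
time: 3.45
tcp_pos: [506.0, -152.1, 74.3]
tcp_rot: [0.0, 0.767, 0.642, 0.0]
force: [0.5, -1.4, 1.1]
finger_gap: -0.002
gripper_force: 0.4
time: 3.95
tcp_pos: [520.3, -72.2, 74.3]
tcp_rot: [-0.0, 0.767, 0.642, 0.001]
force: [-0.5, -0.2, -0.1]
finger_gap: -0.001
gripper_force: 0.0
[520.45101959 -71.9533023   74.11831789]
```

View pics/after.png

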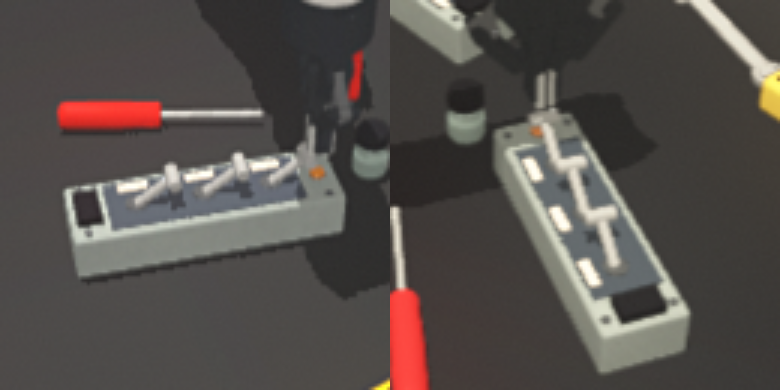

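The picture shows all three toggles tipped well over towards the lamp, with the fingertip past toggle_c. Lifting straight up.

```bash
python3 -m pendant '{"delta_rot":[[0,0,0],[0,0,0],[0,0,0],[0,0,0],[0,0,0]],"linear":[[0,0,-0.03],[0,0,-0.07],[0,0,-0.08],[0,0,-0.07],[0,0,-0.03]],"gripper":[-1,-1,-1,-1,-1]}'; python3 -m pendant '{"delta_rot":[[0,0,0],[0,0,0],[0,0,0],[0,0,0],[0,0,0]],"linear":[[0,0,0],[0,0,0],[0,0,0],[0,0,0],[0,0,0]],"gripper":[-1,-1,-1,-1,-1]}'; python3 - <<'E'
from h import *
ims=[]
for c,(x,y) in (("scene",(180,155)),("side",(230,130))):
    ims.append(cv2.resize(vision.get_image(c)["image"][y:y+130,x:x+130,::-1],None,fx=3,fy=3))
cv2.imwrite("pics/end.png",np.hstack(ims))
E
```

```text
time: 4.55
tcp_pos: [521.4, -76.0, 217.6]
tcp_rot: [0.002, 0.768, 0.641, 0.002]
force: [0.1, -0.0, -0.0]
finger_gap: -0.002
gripper_force: 0.0
time: 5.05
tcp_pos: [519.5, -75.2, 212.7]
tcp_rot: [-0.001, 0.767, 0.641, -0.001]
force: [-0.6, -0.5, 0.3]
finger_gap: -0.001
gripper_force: 0.0
```

View pics/end.png

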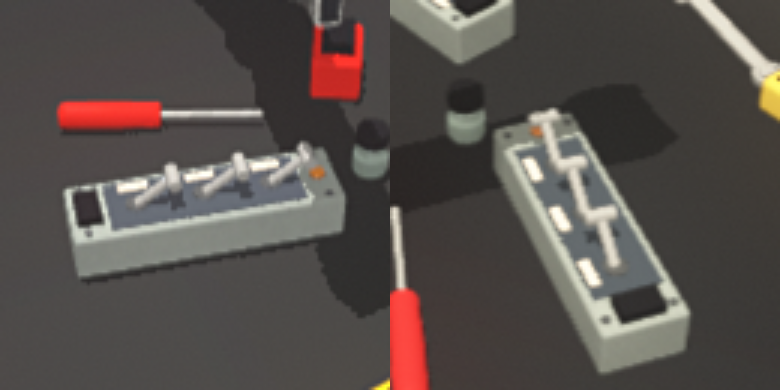

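All three toggles lie over equally towards the lamp, and the hand is clear above the box.

```bash
python3 -c "
from bench import ctrl; print(ctrl.close_job())"
```

```text
the job is handed in; nothing more can be done
None
```

All three toggles on the longer box were switched off in one drag from the inlet end to the lamp end, the two-toggle box was left untouched, and I handed the job in at about 5 s; no verdict came back.

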